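# Empty the glaze shaker jug of its milling pebbles and snap its lid on

## Robot

A 6-joint arm with a two-finger parallel gripper is mounted at the origin on the work surface. World frame = base frame: x ahead of the robot, y to its left, z up, the work surface at z = 0. Lengths are in m, angles in rad, forces in N, time in s.
With the tool pointing down it reaches from about 0.3 to 0.85 m from the base axis. Payload 4.2 kg.
Tool frame: the origin (TCP) lies midway between the tips of the shut fingers; the grasp point (between the pads) lies bot.grasp_offset behind it (bot.grasp_offset is the distance from the TCP to the grasp point, in m); z points along the fingers, x is the direction in which the jaws open and shut, and the axes are right-handed (so a half turn about z gives the same grasp; the last joint's range is limited). The gripper opens to 91 mm and grips with 3 to 60 N. Pads are 32 mm wide; open, the fingers measure 118 mm over their backs; the gripper's body (76 mm by 178 mm) begins 60 mm behind the grasp point.
Start: joints at [-1.258, 0.32, 1.565, -0, 1.257, -0.02], TCP at [0.188, -0.543, 0.214] pointing down, gripper open.
Joint ranges: [-3.11, 3.11], [-0.84, 2.01], [0.21, 2.61], [-1.34, 4.49], [0.05, 2.63], [-2.56, 2.56]. Speed limits (rad/s): [2.57, 2.57, 3.14, 3.14, 3.14, 3.14].

## Interface

Orientations are given as [roll, pitch, yaw] about the fixed x, y, z axes, in that order (R = Rz(yaw) Ry(pitch) Rx(roll)).
In Python, from bench import bot gives the robot as it stands.
- The arm moves only by the tool move_arm, never from a script. Its argument "motion" is text: rows parted by semicolons, each of 7 numbers parted by spaces: the opening in per cent of the stroke, from 0 (shut) to 100 (fully open), then the shift along the world's x, y, z in mm, then the turn, a rotation vector about the world's x, y, z in degrees. A call has 1 to 10 rows; each row is the pose to reach, as a shift and turn from the pose commanded when the call began; what a row does not reach only later rows make up. A row lasts 1/8 s, in which the tool goes at most 62.5 mm and 10.7 degrees, less where a joint would pass 70% of its speed; a pose out of reach is approached as far as the arm can. A call with a gripper value outside its range is refused whole. The fingers move at their own pace and stop on an object; "newtons" is the grip in N (left out, the last holds). Time passes only in rows, so rows that repeat a pose let the fingers close. It gives the time, the measured TCP pose, the force and the opening at its end, in the units of the state.
- bot.get_obs(): the state, without advancing time (a new reading comes with each control period).
- bot.capture(name): name is "scene" or "top" or "wrist"; returns the picture (480x640x3 uint8, red, green, blue); there is no depth.
- bot.camera_info(name): a dict with "K" (3x3 intrinsics, pixels), "R" (3x3) and "t" (3): a world point X has camera coordinates R X + t. Camera axes: x right, y down, z forward; pixel columns grow to the right and rows downward; lengths in m; the calibration is good to about 2 mm. A picture is of the moment at which its call begins: read the wrist's pose just before it. camera_info takes no time and is no camera call; for the wrist camera it gives the pose at the moment of the call.
- bot.close_job(): hands the job in, once; it reports no verdict.
The state is a dict: "clock": time; "joint_pos": joint angles; "qd": joint speeds; "tau": joint torques, N m; "position": TCP position; "ee_rot": TCP orientation; "wrist_force": force on the tool from outside, world axes, zero at the start; "moment": the same for the moment, N m; "grip_width": opening from 0.0 (shut) to 1.0 (fully open).
Only numpy, scipy, OpenCV 4.12 (cv2) and the standard library are available. Lean on these libraries where they do the work, as an engineer would, in place of code of your own. Each camera call takes 0.05 s, during which the arm holds its last target.

## Task

Tip the four porcelain milling pebbles out of the small shaker jug with the bow handle into the wide glazed bowl, then stand the empty jug upright on the bench and let go of it. After that put the jug's own lid, the plastic one with the deep skirt and round knob, on its rim and press it down until it clicks home all round, and keep pressing after the click: finish with the hand still bearing firmly down on the seated lid, not letting go. All four pebbles must end in the bowl, and the other things on the bench stay where they are.

Things in the scene. Friction and masses are not known exactly. Their poses are not given: they have to be found in the camera images.
- jug: plastic shaker jug, open on top, loose on the bench: body 68 mm wide at the foot, 75 mm at the top, 110 mm high, wall 3, floor 4, mouth 69 mm wide, 0.12 to 0.21 kg. A bow handle stands out on its +x side to 77 mm from the axis. Origin: centre of the foot, z up the axis, x to the handle. At the start the handle points away from the robot, within 0.7 rad of world +x
- jug_rim (a point): centre of the jug's mouth, level with the top of its rim, 110 mm above the foot; z along the jug's axis. Round the rim runs a rounded bead, 81 mm over all and 6 mm thick, over which the lid snaps
- jug_handle (a point): grip point in the handle, 62 mm out from the jug's axis, 75 mm up. The handle is 14 mm wide throughout: an upper arm 80 to 92 mm up, a lower arm 20 to 32 mm up, joined by an upright bar 65 to 77 mm out. Fingers coming down from above on both sides of it pinch the upper arm and the top of the bar here
- lid: the jug's plastic snap lid, lying plate up on its skirt, 92 mm wide, 39 mm high with its knob, about 60 g. Plate 13 to 16 mm above the skirt's lower edge; skirt 87 mm wide inside. Round knob on the middle, 24 mm wide, 16 to 39 mm up. Four springy tongues in the skirt carry nibs inside that ride over the jug's bead; any turn about the vertical will do. Origin: centre of the skirt's lower edge, z up
- lid_seat (a point): centre of the underside of the lid's plate; meets the jug_rim point when fully home. Pressed on straight, the nibs meet the bead with this point about 9 mm above the rim; resistance climbs to 7 to 12 N, drops away (the click) at about 4 mm, then the plate stops hard on the rim. The light jug may rock a millimetre at the click and settles under 10 to 20 N of further pressing
- lid_knob (a point): middle of the lid's knob, 28 mm above the skirt's lower edge, 12 mm above the plate's top face
- bowl: wide glazed stoneware bowl, 160 mm across the rim, 55 mm high, wall 5 mm, foot 72 mm wide, inside floor 6 mm up, about 0.45 kg, empty at the start and loose on the bench. Origin: centre of the foot, z up
- pebble0: milling pebble 0: round-ended off-white porcelain pellet, 24 mm long, 19 mm thick, 12 to 21 g; one of four that lie loose in the jug at the start. Origin: its middle
- pebble1: milling pebble 1: round-ended off-white porcelain pellet, 24 mm long, 19 mm thick, 12 to 21 g; one of four that lie loose in the jug at the start. Origin: its middle
- pebble2: milling pebble 2: round-ended off-white porcelain pellet, 24 mm long, 19 mm thick, 12 to 21 g; one of four that lie loose in the jug at the start. Origin: its middle
- pebble3: milling pebble 3: round-ended off-white porcelain pellet, 24 mm long, 19 mm thick, 12 to 21 g; one of four that lie loose in the jug at the start. Origin: its middle
- scraper: steel scraper blade 55 x 70 mm with a wooden handle, 130 mm long and 16 mm high over all. Origin: on the bench under the handle, 18 mm short of the blade, x towards the blade. Bystander: leave it where it is.
- rib: small flat wooden rib, 96 x 50 mm, 6 mm thick. Origin: middle of its underside, y along its length. Bystander: leave it where it is.
- looptool: trimming tool, wooden handle and steel loop, 150 mm long, 14 mm thick, lying at the far side. Origin: on the bench under its handle, x towards the loop. Bystander: leave it where it is.
- cup: unglazed cup, 72 mm wide at the rim, 70 mm high. Origin: centre of its foot. Bystander: leave it where it is.
- glazejar: closed glaze jar, 54 mm wide, 70 mm high. Origin: centre of its foot. Bystander: leave it where it is.
- potlid: white ceramic pot lid with a small knob, 80 mm wide, 32 mm high; flat below, with no skirt: not the jug's lid. Origin: centre of its underside. Bystander: leave it where it is.

How it is judged:
By the outcome, as a careful person would: the job done as asked, in the order asked, and still so for the second after the job is handed in, while the arm keeps its last pose, push and grip.
It also fails if it takes over 72 s, if anything falls off the work surface, if the arm or the gripper's body presses on something with over 40 N, if the wrist force passes 120 N, or if a joint passes its speed limit or range.

## Working session

There is one attempt and no reset: what is moved stays moved. The work goes in short steps, Python scripts to look and compute and a tool call to move; the robot and the scene stay as the last step left them, time stands still between calls to the robot, and variables do not carry over. Pictures are saved under pics/ and viewed, and the job is handed in when it is done.

Besides the shell and the picture viewer there is one more tool, called by a JSON object that holds its "fn" and its "kwargs". move_arm: Moves the arm, as the interface text tells. Its arguments: {"type":"object","properties":{"motion":{"type":"string"},"newtons":{"type":"number"}},"required":["motion"]}

```bash
ls; mkdir -p pics; python3 - <<'E'
from bench import bot
import cv2,json
print(bot.get_obs(), bot.grasp_offset)
for n in ("scene","top","wrist"):
    ci=bot.camera_info(n); print(n,ci)
    im=bot.capture(n); cv2.imwrite(f"pics/{n}0.png",im[:,:,::-1])
E
```

```text
pics
{'clock': 0.0, 'joint_pos': array([-1.25800724e+00,  3.20296609e-01,  1.56564784e+00,  4.16693690e-05,
        1.25739167e+00, -2.00038084e-02]), 'qd': array([-1.60632998e-03, -1.65701347e-03, -6.92332688e-04, -1.04469188e-05,
        3.30597627e-04,  1.92600559e-04]), 'tau': array([ 6.78949164e-04, -4.12466526e+01, -2.31972206e+01,  7.26490351e-02,
        4.56435210e-02, -1.42860031e-04]), 'position': array([ 0.18770348, -0.54298097,  0.21312968]), 'ee_rot': array([-3.14151817e+00,  1.74232066e-03, -1.23801625e+00]), 'wrist_force': array([ 0.41436354, -0.12198199, -0.10652671]), 'moment': array([-0.002315  , -0.00595828,  0.00395445]), 'grip_width': 0.9985644258187347} 0.0188
scene {'K': array([[564.05663607,   0.        , 319.0018092 ],
       [  0.        , 564.05663607, 229.42197529],
       [  0.        ,   0.        ,   1.        ]]), 'R': array([[-0.72361186,  0.69001338,  0.01635292],
       [ 0.49884053,  0.53921121, -0.67853474],
       [-0.47701573, -0.48283828, -0.73438627]]), 't': array([ 0.38379801, -0.22457376,  1.49402994])}
top {'K': array([[575.37527541,   0.        , 320.81136048],
       [  0.        , 575.37527541, 240.10814989],
       [  0.        ,   0.        ,   1.        ]]), 'R': array([[-0.00971866, -0.99994352,  0.00430199],
       [-0.99157274,  0.00908132, -0.12923248],
       [ 0.12918611, -0.00552171, -0.99160499]]), 't': array([-0.00402522,  0.55635968,  1.31314976])}
wrist {'K': array([[375.79249975,   0.        , 318.42184713],
       [  0.        , 375.79249975, 236.2727444 ],
       [  0.        ,   0.        ,   1.        ]]), 'R': array([[ 3.27261220e-01, -9.44933824e-01, -4.02837782e-04],
       [-9.17523609e-01, -3.17870052e-01,  2.38975014e-01],
       [-2.25943624e-01, -7.78376415e-02, -9.71025633e-01]]), 't': array([-0.57442594, -0.02674259,  0.38879951])}
```

View pics/scene0.png

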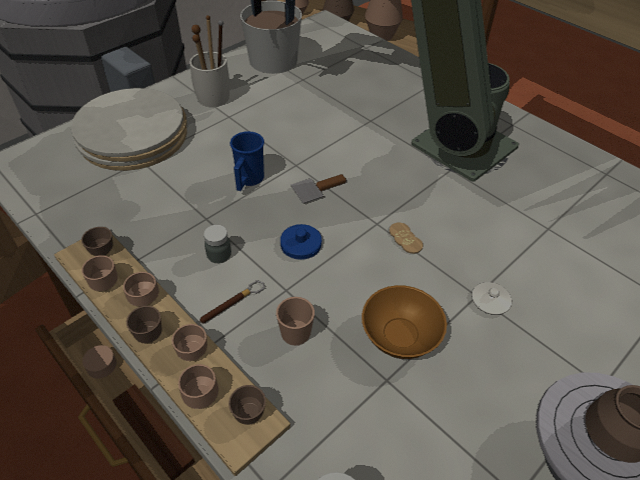

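View pics/top0.png

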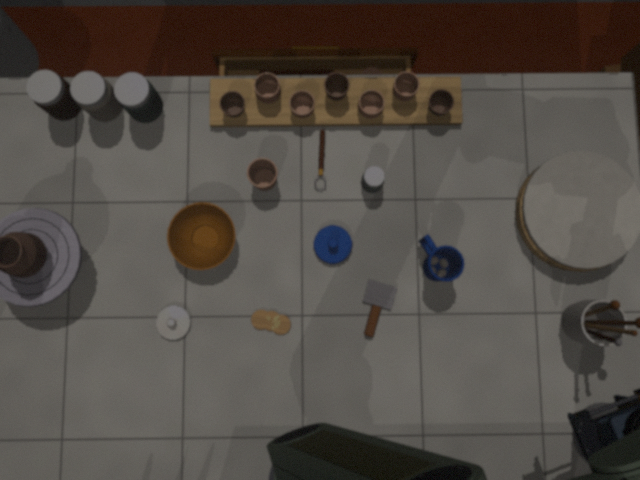

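View pics/wrist0.png

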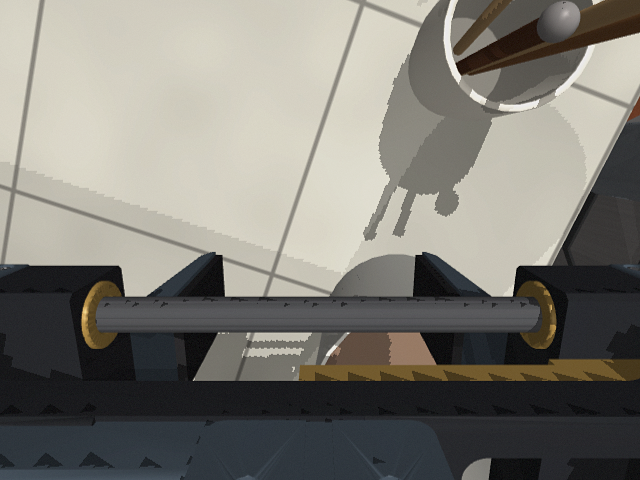

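The top view shows the blue jug at about (443,264) with its handle towards (428,240), the blue lid at (333,245) and the bowl at (201,237). The pebbles are inside the jug. Next I'll measure these precisely.

```bash
cat > h.py <<'E'
import numpy as np,cv2
from bench import bot
def ray(n,u,v,z,ci=None):
    ci=ci or bot.camera_info(n); K,R,t=ci["K"],ci["R"],ci["t"]
    d=R.T@np.linalg.inv(K)@np.array([u,v,1.]); c=-R.T@t
    return c+d*(z-c[2])/d[2]
def proj(n,X,ci=None):
    ci=ci or bot.camera_info(n); p=ci["K"]@(ci["R"]@np.asarray(X,float)+ci["t"]); return p[:2]/p[2]
E
python3 - <<'E'
from h import *
im=cv2.imread("pics/top0.png"); s=cv2.imread("pics/scene0.png")
hsv=cv2.cvtColor(im,cv2.COLOR_BGR2HSV)
m=((hsv[...,0]>100)&(hsv[...,0]<130)&(hsv[...,1]>120)).astype(np.uint8)
n,l,st,c=cv2.connectedComponentsWithStats(m)
for i in range(1,n):
    if st[i,4]>50: print("blue",st[i],c[i])
m2=((hsv[...,0]>8)&(hsv[...,0]<22)&(hsv[...,1]>150)).astype(np.uint8)
n,l,st,c=cv2.connectedComponentsWithStats(m2)
for i in range(1,n):
    if st[i,4]>300: print("or",st[i],c[i])
a=cv2.resize(im[210:300,390:490],None,fx=6,fy=6,interpolation=cv2.INTER_CUBIC)
a=cv2.convertScaleAbs(a,alpha=1.6)
cv2.imwrite("pics/jug0.png",a)
a=cv2.resize(s[120:270,210:340],None,fx=4.6,fy=4,interpolation=cv2.INTER_CUBIC) 
cv2.imwrite("pics/jugs0.png",cv2.resize(s[120:270,210:360],None,fx=4,fy=4))
E
```

```text
blue [ 315  226   36   37 1062] [332.41996234 244.14124294]
blue [423 236  40  45 570] [440.25789474 258.4122807 ]
or [    4     2   636    74 23651] [337.63802799  35.78284216]
or [ 168  203   66   66 3358] [200.9109589  236.13222156]
```

View pics/jug0.png

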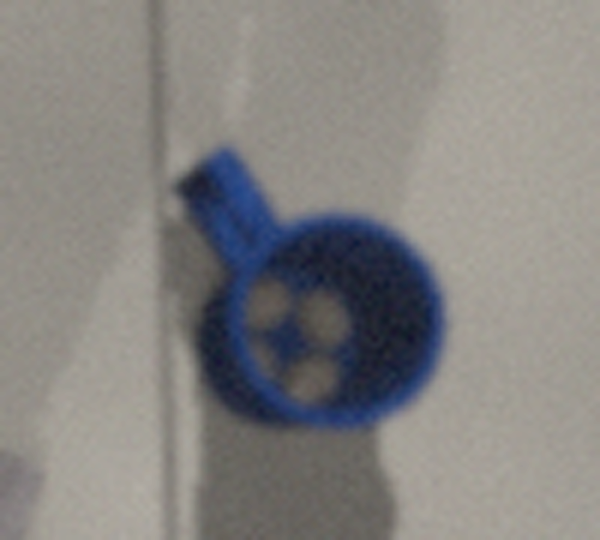

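View pics/jugs0.png

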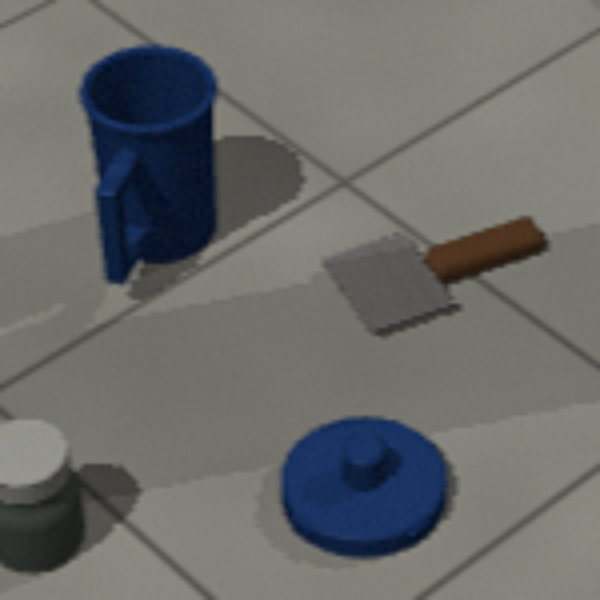

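```bash
cat > fit.py <<'E'
from h import *
from scipy.optimize import minimize
TH=np.linspace(0,2*np.pi,48,endpoint=False)
def circ(r,z): return np.c_[r*np.cos(TH),r*np.sin(TH),np.full(48,z)]
def box(x0,x1,y0,y1,z0,z1): return np.array([[x,y,z] for x in(x0,x1) for y in(y0,y1) for z in(z0,z1)])/1000.
JUG=[np.r_[circ(.034,0),circ(.0375,.11)],np.r_[circ(.0405,.1055),circ(.0405,.1085)],box(34,77,-7,7,80,92),box(34,77,-7,7,20,32),box(65,77,-7,7,20,92)]
LID=[np.r_[circ(.046,0),circ(.046,.016)],np.r_[circ(.012,.016),circ(.012,.039)]]
BOWL=[np.r_[circ(.036,0),circ(.080,.055)]]
S=4
def sil(parts,pose,ci,roi):
    x,y,a=pose; c,s=np.cos(a),np.sin(a); R=np.array([[c,-s,0],[s,c,0],[0,0,1]])
    u0,v0,w,h=roi; m=np.zeros((h*S,w*S),np.uint8)
    for P in parts:
        X=P@R.T+[x,y,0]; p=(ci["K"]@((ci["R"]@X.T)+ci["t"][:,None])); p=(p[:2]/p[2]).T
        q=((p-[u0,v0]+.5)*S-.5); q=cv2.convexHull(q.astype(np.float32))
        cv2.fillConvexPoly(m,np.round(q*16).astype(np.int32),255,shift=4)
    return cv2.resize(m,(w,h),interpolation=cv2.INTER_AREA)/255.
def mask(im,roi,kind):
    u0,v0,w,h=roi; c=im[v0:v0+h,u0:u0+w]; hs=cv2.cvtColor(cv2.GaussianBlur(c,(3,3),0),cv2.COLOR_BGR2HSV)
    if kind=="blue": m=(hs[...,0]>100)&(hs[...,0]<130)&(hs[...,1]>100)
    else: m=(hs[...,0]>5)&(hs[...,0]<25)&(hs[...,1]>130)
    m=m.astype(np.uint8)
    n,l,st,_=cv2.connectedComponentsWithStats(m); m=(l==1+np.argmax(st[1:,4])).astype(np.uint8)
    cs,hi=cv2.findContours(m,cv2.RETR_CCOMP,cv2.CHAIN_APPROX_NONE); 
    for k,cc in enumerate(cs):
        if hi[0][k][3]>=0 and cv2.contourArea(cc)>150: cv2.drawContours(m,cs,k,1,-1)
    return m
def fit(parts,kind,views,p0,yaw=True):
    ms=[(bot.camera_info(n),r,mask(im,r,kind)) for n,im,r in views]
    def f(p):
        q=(p[0],p[1],p[2] if yaw else 0); return sum(np.abs(sil(parts,q,ci,r)-m).sum()/m.sum() for ci,r,m in ms)
    best=None
    d=[.012,.012,.3] if yaw else [.012,.012]
    for _ in range(3):
        s0=np.vstack([p0]+[np.array(p0)+np.eye(len(p0))[i]*d[i] for i in range(len(p0))])
        r=minimize(f,p0,method="Nelder-Mead",options=dict(initial_simplex=s0,xatol=1e-5,fatol=1e-5)); p0=r.x; d=[v*-.5 for v in d]
    return r.x,r.fun
E
python3 - <<'E'
from fit import *
t=cv2.imread("pics/top0.png"); s=cv2.imread("pics/scene0.png")
rt=(405,220,75,75); rs=(215,115,70,90)
for vs in ([("top",t,rt)],[("scene",s,rs)],[("top",t,rt),("scene",s,rs)]):
    g=ray("top",445.8,262.9,.108); print("jug",fit(JUG,"blue",vs,[g[0],g[1],.5]))
rt=(300,215,70,60); rs=(265,210,70,60)
for vs in ([("top",t,rt)],[("scene",s,rs)],[("top",t,rt),("scene",s,rs)]):
    g=ray("top",333,245,.01); print("lid",fit(LID,"blue",vs,[g[0],g[1]],False))
rt=(155,190,95,95); rs=(350,275,110,95)
for vs in ([("top",t,rt)],[("scene",s,rs)],[("top",t,rt),("scene",s,rs)]):
    g=ray("top",201,237,.05); print("bowl",fit(BOWL,"or",vs,[g[0],g[1]],False))
for nm,u,v,z in (("cup",263,172,.07),("jar",374,176,.07),("potlid",174,323,.01),("rib",271,321,.006),("loop",320,184,0),("loopend",322,130,0),("scr",371,330,.01),("scrblade",380,294,0)): print(nm,ray("top",u,v,z))
E
```

```text
jug (array([ 0.49267684, -0.28236363,  0.44892793]), np.float64(0.20352745749462572))
jug (array([ 0.49547939, -0.28609409,  0.61225163]), np.float64(0.07955879142750748))
jug (array([ 0.49480156, -0.28641484,  0.60357216]), np.float64(0.2885546302101657))
lid (array([ 0.55041189, -0.0367178 ]), np.float64(0.09576958988723695))
lid (array([ 0.55056114, -0.03797156]), np.float64(0.08792115437724386))
lid (array([ 0.5507038 , -0.03790854]), np.float64(0.18463933424579654))
bowl (array([0.56781719, 0.26719918]), np.float64(0.07746679316888044))
bowl (array([0.57105759, 0.26869118]), np.float64(0.04206167701837481))
bowl (array([0.56916016, 0.2690525 ]), np.float64(0.12872969335489426))
cup [0.71247699 0.12350373 0.07      ]
jar [ 0.7007481  -0.13395195  0.07      ]
potlid [0.36690424 0.33662088 0.01      ]
rib [0.36929135 0.10966233 0.006     ]
loop [ 0.69903409 -0.00884026  0.        ]
loopend [ 0.83521986 -0.01507914  0.        ]
scr [ 0.34614881 -0.12499221  0.01      ]
scrblade [ 0.43035328 -0.14910312  0.        ]
```

{"fn": "move_arm", "kwargs": {"motion": "100 30 30 70 0 0 0; 100 70 60 70 0 0 5; 100 267 228 70 0 0 15; 100 267 228 70 0 0 15; 100 267 228 70 0 0 15; 100 267 228 70 0 0 15; 100 267 228 70 0 0 15; 100 267 228 70 0 0 15"}}

```text
clock: 1.15
position: [0.4548, -0.3152, 0.2836]
ee_rot: [3.141, 0.001, -0.975]
wrist_force: [-1.1, -1.0, -0.5]
grip_width: 1.0
```

```bash
cat > log.py <<'E'
from h import *
import json,sys
def snap(n,name):
    o=bot.get_obs(); ci=bot.camera_info(n); im=bot.capture(n)[:,:,::-1].copy(); cv2.imwrite(f"pics/{name}.png",im)
    np.save(f"pics/{name}.npy",dict(ci=ci,o=o),allow_pickle=True); return o,ci,im
def rec():
    o=bot.get_obs(); open("fk.jsonl","a").write(json.dumps([list(map(float,o[k])) for k in("joint_pos","position","ee_rot")])+"\n"); return o
E
python3 - <<'E'
from log import *
o=rec(); print(o["clock"],o["position"],o["ee_rot"],o["joint_pos"]); snap("wrist","w1"); snap("top","t1")
E
```

```text
1.15 [ 0.45480577 -0.31523282  0.28359586] [ 3.14060270e+00  5.75238305e-04 -9.74790068e-01] [-6.26428170e-01  2.50318285e-01  1.48805036e+00 -7.44447643e-04
  1.40410267e+00  3.48485456e-01]
```

View pics/w1.png

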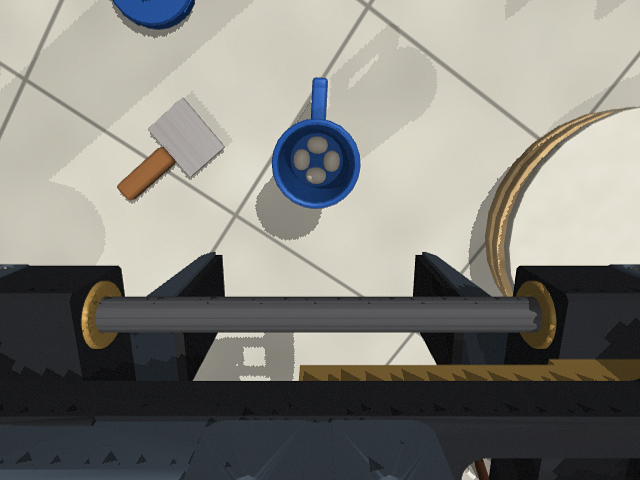

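The wrist view shows the jug at (316,163), its handle running up to (320,80), and four pebbles inside. Fitting the pose from this view.

```bash
python3 - <<'E'
from fit import *
d=np.load("pics/w1.npy",allow_pickle=True).item(); ci=d["ci"]; im=cv2.imread("pics/w1.png")
class W: pass
import fit as F
_oc=bot.camera_info
F.bot=type("B",(),{"camera_info":staticmethod(lambda n: ci if n=="wrist" else _oc(n))})
roi=(255,65,125,155)
m=mask(im,roi,"blue"); cv2.imwrite("pics/m1.png",m*255); print(m.sum())
s=cv2.imread("pics/scene0.png"); rs=(215,115,70,90)
print(fit(JUG,"blue",[("wrist",im,roi)],[.495,-.286,.6]))
print(fit(JUG,"blue",[("wrist",im,roi),("scene",s,rs)],[.495,-.286,.6]))
E
```

```text
6764
(array([ 0.49366631, -0.28597662,  0.54787966]), np.float64(0.045763615913544595))
(array([ 0.49428461, -0.2863227 ,  0.56754919]), np.float64(0.13642097953567578))
```

View pics/m1.png

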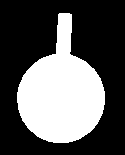

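{"fn": "move_arm", "kwargs": {"motion": "100 93 62 -20 0 0 -2.5; 100 93 62 -60 0 0 -2.5; 100 93 62 -120 0 0 -2.5; 100 93 62 -170 0 0 -2.5; 100 93 62 -210 0 0 -2.5; 100 93 62 -228 0 0 -2.5; 100 93 62 -228 0 0 -2.5"}}

```text
clock: 2.12
position: [0.5459, -0.2545, 0.0545]
ee_rot: [3.139, 0.003, -1.022]
wrist_force: [-0.3, -0.3, 1.0]
grip_width: 1.003
```

```bash
python3 - <<'E'
from log import *
o=rec(); print(o["position"],o["ee_rot"],o["wrist_force"]); snap("wrist","w2"); 
o,ci,s=snap("scene","s2"); cv2.imwrite("pics/s2c.png",cv2.resize(s[50:250,150:400],None,fx=3,fy=3))
E
```

```text
[ 0.54593506 -0.25453458  0.05453046] [ 3.13938431e+00  2.86702243e-03 -1.02220934e+00] [-0.25698903 -0.27125401  0.99518215]
```

View pics/w2.png

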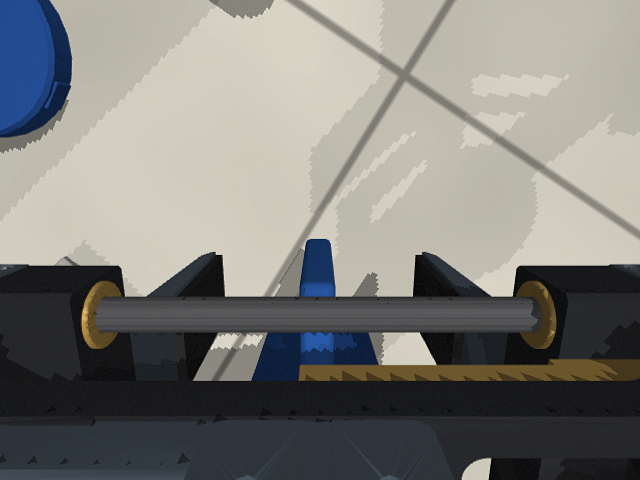

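View pics/s2c.png

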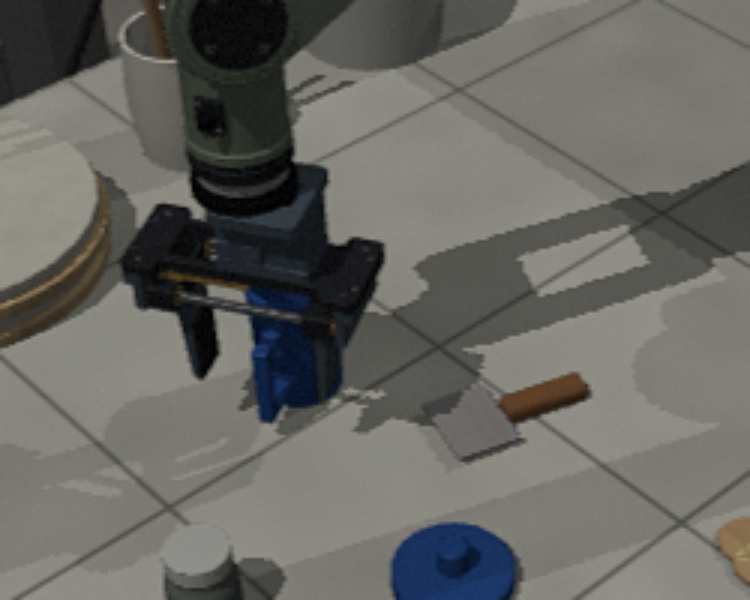

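The handle is centred between the fingers, at u≈318. Closing.

{"fn": "move_arm", "kwargs": {"motion": "10 0 0 0 0 0 0; 10 0 0 0 0 0 0; 10 0 0 0 0 0 0; 10 0 0 0 0 0 0; 10 0 0 0 0 0 0; 10 0 0 0 0 0 0; 10 0 0 0 0 0 0; 10 0 0 0 0 0 0", "newtons": 50}}

```text
clock: 3.22
position: [0.5479, -0.2534, 0.056]
ee_rot: [-3.142, 0.0, -1.02]
wrist_force: [0.4, 1.4, -1.0]
grip_width: 0.153
```

{"fn": "move_arm", "kwargs": {"motion": "10 0 0 30 0 0 0; 10 0 0 70 0 0 0; 10 0 0 110 0 0 0; 10 0 0 150 0 0 0; 10 0 0 180 0 0 0; 10 0 0 180 0 0 0"}}

```text
clock: 3.98
position: [0.5489, -0.2539, 0.238]
ee_rot: [-3.139, -0.004, -1.02]
wrist_force: [0.6, -0.1, -2.7]
grip_width: 0.152
```

```bash
cat >> fk.jsonl <<'E'
[[-1.258007,0.3202966,1.5656478,0.00004167,1.25739,-0.0200038],[0.1877035,-0.54298097,0.21312968],[-3.1415,0.00174232,-1.238016]]
E
python3 - <<'E'
from log import *
from scipy.optimize import least_squares
o=rec(); print(o["position"],o["wrist_force"])
D=[json.loads(l) for l in open("fk.jsonl")]
for q,p,e in D: print(np.round(q,4),np.round([np.hypot(p[0],p[1]),p[2]],4), np.arctan2(p[1],p[0]))
def res(x):
    h,L1,L2,L3,off=x; r=[]
    for q,p,e in D:
        a=q[1];b=a+q[2];c=b+q[4]
        r+= [L1*np.sin(a)+L2*np.sin(b)+L3*np.sin(c)+off-np.hypot(p[0],p[1]), h+L1*np.cos(a)+L2*np.cos(b)+L3*np.cos(c)-p[2]]
    return np.array(r+[.1*(off),0.01*(L3-.2)])
s=least_squares(res,[.3,.4,.4,.2,0]); print(s.x,np.abs(s.fun).max(), s.fun)
o,ci,s=snap("scene","s3"); cv2.imwrite("pics/s3c.png",cv2.resize(s[0:250,150:450],None,fx=2.4,fy=2.4))
E
```

```text
[ 0.54891646 -0.2538992   0.23798541] [ 0.62370363 -0.11200147 -2.67809263]
[-6.2640e-01  2.5030e-01  1.4881e+00 -7.0000e-04  1.4041e+00  3.4850e-01] [0.5534 0.2836] -0.6060903737835307
[-4.5520e-01  5.0070e-01  1.7103e+00 -4.0000e-04  9.3430e-01  5.6730e-01] [0.6024 0.0545] -0.4362734552922187
[-1.258   0.3203  1.5656  0.      1.2574 -0.02  ] [0.5745 0.2131] -1.2379656270724844
[-4.5230e-01  3.5110e-01  1.4566e+00  1.0000e-04  1.3288e+00  5.6750e-01] [0.6048 0.238 ] -0.43323818922934276
[0.17576971 0.5454968  0.41688351 0.3513214  0.00800919] 0.0021458676459124026 [ 0.00049933 -0.00018343  0.00057764 -0.00052923  0.0009888  -0.00014294
 -0.00214587  0.00085561  0.00080092  0.00151321]
```

View pics/s3c.png

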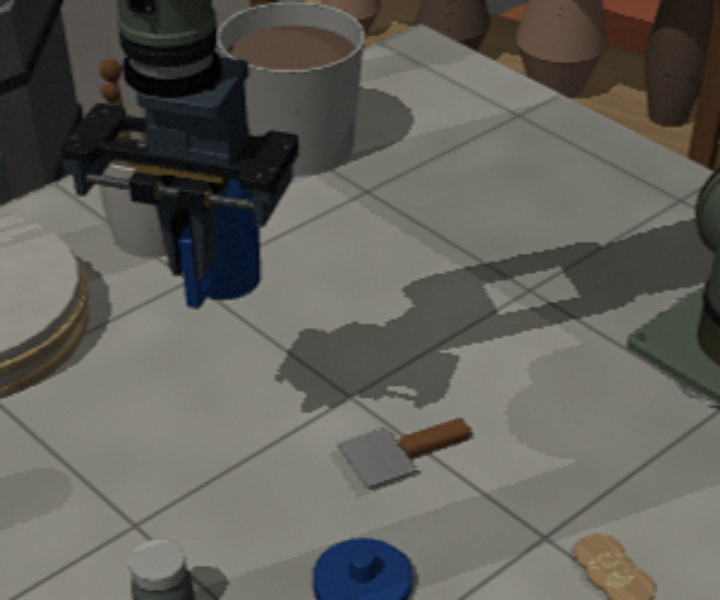

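{"fn": "move_arm", "kwargs": {"motion": "10 0 25 10 0 0 0; 10 3 75 20 0 0 3; 10 6 130 20 0 0 8; 10 9 185 20 0 0 14; 10 12 240 20 0 0 20; 10 15 295 20 0 0 26; 10 18 350 20 0 0 32; 10 20 405 20 0 0 38; 10 22 455 20 0 0 43; 10 23 500 20 0 0 43"}}

```text
clock: 5.28
position: [0.5697, 0.2481, 0.2529]
ee_rot: [3.139, 0.004, -0.268]
wrist_force: [-0.4, -0.3, -1.3]
grip_width: 0.152
```

{"fn": "move_arm", "kwargs": {"motion": "10 0 20 0 0 0 0; 10 0 32 0 0 0 0; 10 0 32 0 7.7 -2.1 0; 10 0 32 0 15.5 -4.1 0; 10 0 32 0 23.2 -6.2 0; 10 0 32 0 29 -7.8 0; 10 0 32 0 29 -7.8 0; 10 0 32 0 29 -7.8 0"}}

```text
clock: 6.28
position: [0.5712, 0.278, 0.2562]
ee_rot: [-2.619, 0.003, -0.269]
wrist_force: [0.8, -0.0, -2.6]
grip_width: 0.151
```

```bash
python3 - <<'E'
from log import *
from scipy.spatial.transform import Rotation as Ro
o=rec(); print(o["position"],o["ee_rot"],o["wrist_force"],o["joint_pos"],o["grip_width"])
print(Ro.from_euler("xyz",o["ee_rot"]).as_matrix())
snap("scene","s4"); snap("top","t4")
E
```

```text
[0.5712448  0.27804427 0.25615851] [-2.61892369  0.00273118 -0.26912775] [ 0.78986766 -0.00265605 -2.59904475] [0.19573365 0.26652215 1.64785983 0.54297644 1.0464975  0.23163186] 0.15083775397728252
[[ 0.96399959 -0.23170591  0.13044983]
 [-0.26588969 -0.83493655  0.48185437]
 [-0.00273118 -0.49919268 -0.86648671]]
```

View pics/s4.png

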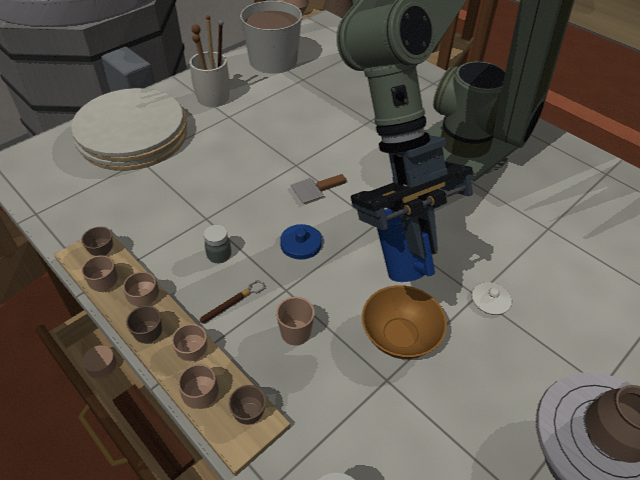

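View pics/t4.png

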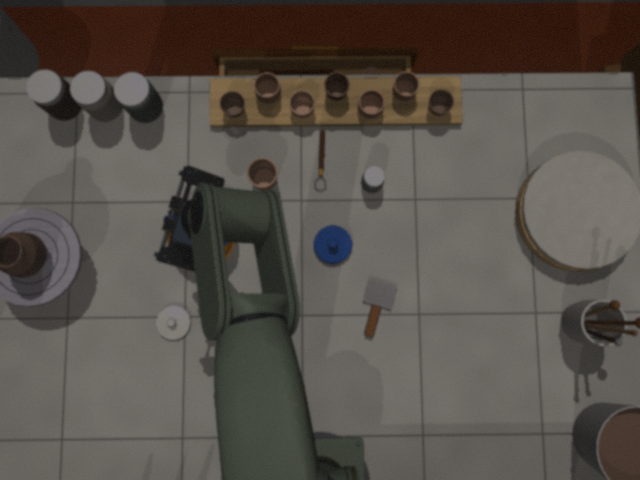

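```bash
cat > kin.py <<'E'
import numpy as np,json
from scipy.spatial.transform import Rotation as Ro
from scipy.optimize import least_squares
def rz(a): return Ro.from_rotvec([0,0,a]).as_matrix()
def ry(a): return Ro.from_rotvec([0,a,0]).as_matrix()
def fk(q,x):
    h,L1,L2,L3,off,lat,fo=x
    R=rz(q[0]); p=R@np.array([off,lat,h]); R=R@ry(q[1]); p=p+R@np.array([0,0,L1]); R=R@ry(q[2]); p=p+R@np.array([fo,0,L2])
    w=p.copy(); R=R@rz(q[3])@ry(q[4]); p=p+R@np.array([0,0,L3]); R=R@rz(q[5]); return p,R,w
def load(): return [json.loads(l) for l in open("fk.jsonl")]
def fitk():
    D=load()
    def res(x):
        r=[]
        for q,p,e in D: r+=list(fk(q,x)[0]-p)
        return np.r_[r,.02*x[4],.02*x[6]]
    return least_squares(res,[.3,.4,.4,.25,0,.01,0])
LIM=np.array([[-3.11,3.11],[-.84,2.01],[.21,2.61],[-1.34,4.49],[.05,2.63],[-2.56,2.56]])
E
python3 - <<'E'
from kin import *
s=fitk(); print(s.x); print(np.round(s.fun*1000,1)); x=s.x
np.save("kx.npy",x)
for q,p,e in load():
    R=fk(q,x)[1]; print(np.degrees(np.linalg.norm(Ro.from_matrix(R.T@Ro.from_euler("xyz",e).as_matrix()).as_rotvec())))
E
```

```text
[1.40455309e-01 5.91268226e-01 4.16988679e-01 3.35629939e-01
 7.78243713e-05 1.15028382e-02 2.48673648e-02]
[-0.   0.   0.   0.  -0.  -0.   0.  -0.   0.  -0.   0.   0.   0.  -0.
 -0.   0.   0.5]
180.0
180.0
179.99999905575595
180.0
180.0
```

```bash
cat >> kin.py <<'E'
X=np.load("kx.npy")
def ik(p,R,q0):
    def f(q):
        pp,RR,_=fk(q,X); RR=RR@rz(np.pi)
        return np.r_[(pp-p)*5,Ro.from_matrix(RR.T@R).as_rotvec()]
    s=least_squares(f,q0); return s.x,np.abs(s.fun).max()
def pose(phi,tilt,g):   # handle azimuth, tilt (rad), grasp point -> TCP p,R
    n=np.array([np.sin(phi),-np.cos(phi),0]); j=phi-np.pi/2
    R0=Ro.from_euler("xyz",[np.pi,0,j]).as_matrix(); R=Ro.from_rotvec(n*tilt).as_matrix()@R0
    return np.array(g)+R[:,2]*.0188,R
E
python3 - <<'E'
from kin import *
q0=[0.19573365,0.26652215,1.64785983,0.54297644,1.0464975,0.23163186]
p,R=pose(np.radians(74.6),np.radians(30),[.5712,.278,.256]); print(R)
for phi in (50,60,70,80):
    q=q0
    for t in (30,45,60,75,90,100,110,120,125):
        z=.27 if t<80 else .23
        q,e=ik(*pose(np.radians(phi),np.radians(t),[.572,.276,z]),q)
        if t>=60: print(phi,t,np.round(q,2),round(e,5),((q<LIM[:,0])|(q>LIM[:,1])).any(),np.round(fk(q,X)[2],3))
E
```

```text
[[ 9.64095404e-01 -2.29978344e-01  1.32778059e-01]
 [-2.65556117e-01 -8.34931112e-01  4.82047702e-01]
 [ 2.20719343e-17 -5.00000000e-01 -8.66025404e-01]]
50 60 [ 0.14  0.18  2.12  1.65  0.62 -0.53] 0.0 False [0.396 0.066 0.428]
50 75 [ 0.08  0.28  2.26  2.11  0.93 -1.04] 0.0 False [0.375 0.042 0.352]
50 90 [ 0.06  0.55  2.39  2.32  1.43 -1.42] 0.0 False [0.368 0.033 0.23 ]
50 100 [ 0.07  0.7   2.4   2.34  1.72 -1.54] 0.0 False [0.371 0.037 0.175]
50 110 [ 0.1   0.84  2.38  2.34  1.97 -1.63] 0.0 False [0.381 0.048 0.122]
50 120 [ 0.14  0.96  2.32  2.34  2.19 -1.69] 0.0 False [0.396 0.066 0.072]
50 125 [ 0.16  1.01  2.29  2.35  2.29 -1.7 ] 0.0 False [0.405 0.077 0.048]
60 60 [ 0.06  0.23  2.04  1.47  0.81 -0.5 ] 0.0 False [0.435 0.038 0.428]
60 75 [-0.    0.33  2.17  1.84  1.05 -0.93] 0.0 False [0.419 0.011 0.352]
60 90 [-0.02  0.57  2.29  2.05  1.44 -1.32] 0.0 False [0.414 0.002 0.23 ]
60 100 [-0.01  0.7   2.3   2.1   1.68 -1.45] 0.0 False [0.416 0.006 0.175]
60 110 [ 0.02  0.83  2.28  2.12  1.91 -1.55] 0.0 False [0.423 0.018 0.122]
60 120 [ 0.06  0.94  2.24  2.13  2.12 -1.61] 0.0 Fal
[... 465 characters left out ...]
  -0.004  0.122]
70 120 [ 0.01  0.94  2.14  1.97  2.07 -1.51] 0.0 False [0.478 0.018 0.072]
70 125 [ 0.04  0.99  2.12  1.99  2.17 -1.53] 0.0 False [0.483 0.032 0.048]
80 60 [-0.01  0.35  1.85  1.21  1.15 -0.51] 0.0 False [0.524 0.006 0.428]
80 75 [-0.07  0.44  1.95  1.46  1.31 -0.79] 0.0 False [ 0.519 -0.025  0.352]
80 90 [-0.09  0.64  2.04  1.64  1.53 -1.11] 0.0 False [ 0.517 -0.036  0.23 ]
80 100 [-0.08  0.74  2.05  1.72  1.7  -1.22] 0.0 False [ 0.518 -0.031  0.175]
80 110 [-0.06  0.85  2.05  1.77  1.88 -1.31] 0.0 False [ 0.52  -0.017  0.122]
80 120 [-0.01  0.94  2.03  1.83  2.06 -1.38] 0.0 False [0.524 0.006 0.072]
80 125 [ 0.02  0.99  2.01  1.85  2.15 -1.41] 0.0 False [0.527 0.02  0.048]
```

```bash
cat >> kin.py <<'E'
def rel(targets,start=None):
    from bench import bot
    o=bot.get_obs(); p0,R0=(o["position"],Ro.from_euler("xyz",o["ee_rot"]).as_matrix()) if start is None else start
    for p,R in targets:
        print(*np.round((p-p0)*1000,0).astype(int),*np.round(Ro.from_matrix(R@R0.T).as_rotvec(degrees=True),1))
E
python3 - <<'E'
from kin import *
T=[]
for k,t in enumerate((38,46,54,62,70,78,86,92,96,100)):
    phi=74.6-10.6*min(1,(k+1)/6); z=.265 if t<70 else .265-.035*min(1,(t-62)/30)
    T.append(pose(np.radians(phi),np.radians(t),[.572,.278,z]))
rel(T)
E
```

```text
4 10 -6 7.7 -2.4 -1.8
5 12 -4 15.3 -4.8 -3.6
6 13 -2 22.8 -7.5 -5.3
7 14 0 30.3 -10.5 -7.0
8 15 -7 37.6 -13.7 -8.6
9 16 -14 44.9 -17.1 -10.1
9 16 -21 52.4 -19.9 -9.9
9 16 -26 58.1 -22.0 -9.7
9 16 -24 61.8 -23.4 -9.5
9 16 -23 65.5 -24.8 -9.4
```

{"fn": "move_arm", "kwargs": {"motion": "10 4 10 0 7.7 -2.4 -1.8; 10 5 12 0 15.3 -4.8 -3.6; 10 6 13 0 22.8 -7.5 -5.3; 10 7 14 0 30.3 -10.5 -7; 10 8 15 -7 37.6 -13.7 -8.6; 10 9 16 -14 44.9 -17.1 -10.1; 10 9 16 -21 52.4 -19.9 -9.9; 10 9 16 -26 58.1 -22 -9.7; 10 9 16 -24 61.8 -23.4 -9.5; 10 9 16 -23 65.5 -24.8 -9.4", "newtons": 55}}

```text
clock: 7.62
position: [0.5806, 0.2955, 0.2319]
ee_rot: [-1.396, 0.001, -0.451]
wrist_force: [1.0, -0.5, -2.1]
grip_width: 0.151
```

```bash
python3 - <<'E'
from log import *
from kin import *
o=rec(); print(o["position"],o["wrist_force"],o["joint_pos"],o["grip_width"])
snap("scene","s5")
T=[]
for t in (102,104,106,108,110,112,114,114,114):
    T.append(pose(np.radians(64),np.radians(t),[.572,.278,.23+max(0,t-108)*.002]))
rel(T)
E
```

```text
[0.58059505 0.29547294 0.23194595] [ 0.97606854 -0.48057265 -2.06382058] [-0.03083802  0.71161117  2.25035291  2.01407067  1.66987108 -1.40513055] 0.15102422110887886
-1 -1 4 1.8 -1.1 -0.1
-1 -1 4 3.6 -2.0 -0.2
-1 -1 5 5.4 -2.8 -0.2
-1 -2 6 7.2 -3.7 -0.2
-1 -2 10 9.0 -4.6 -0.2
-1 -2 15 10.8 -5.5 -0.2
-1 -2 20 12.6 -6.3 -0.2
-1 -2 20 12.6 -6.3 -0.2
-1 -2 20 12.6 -6.3 -0.2
```

View pics/s5.png

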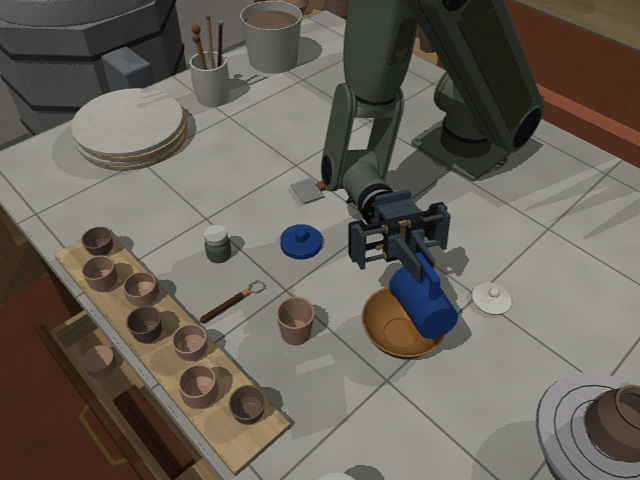

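{"fn": "move_arm", "kwargs": {"motion": "10 0 0 4 1.8 -1 0; 10 0 0 4 3.6 -2 0; 10 0 0 5 5.4 -2.8 0; 10 0 0 6 7.2 -3.7 0; 10 0 0 10 9 -4.6 0; 10 0 0 15 10.8 -5.5 0; 10 0 0 20 12.6 -6.3 0; 10 0 0 20 12.6 -6.3 0; 10 0 0 20 12.6 -6.3 0"}}

```text
clock: 8.8
position: [0.5799, 0.2948, 0.253]
ee_rot: [-1.151, -0.001, -0.452]
wrist_force: [0.1, 0.5, -2.2]
grip_width: 0.149
```

```bash
python3 - <<'E'
from log import *
from kin import *
o=rec(); print(o["position"],o["wrist_force"],o["joint_pos"],o["grip_width"])
o,ci,s=snap("scene","s6"); cv2.imwrite("pics/s6c.png",cv2.resize(s[150:400,300:550],None,fx=2.4,fy=2.4))
T=[]
for t in (116,119,122,125):
    T.append(pose(np.radians(64),np.radians(t),[.572,.278,.23+max(0,t-108)*.0025]))
rel(T)
E
```

```text
[0.57985832 0.29481891 0.25302174] [ 0.08899377  0.51437098 -2.15738404] [ 0.01689303  0.84289234  2.22771804  2.06639794  1.95741318 -1.50392279] 0.14946352100589336
0 -1 5 1.8 -0.8 -0.1
-1 -2 14 4.5 -2.1 -0.1
-1 -2 22 7.2 -3.4 -0.1
-1 -3 30 9.9 -4.7 -0.1
```

View pics/s6c.png

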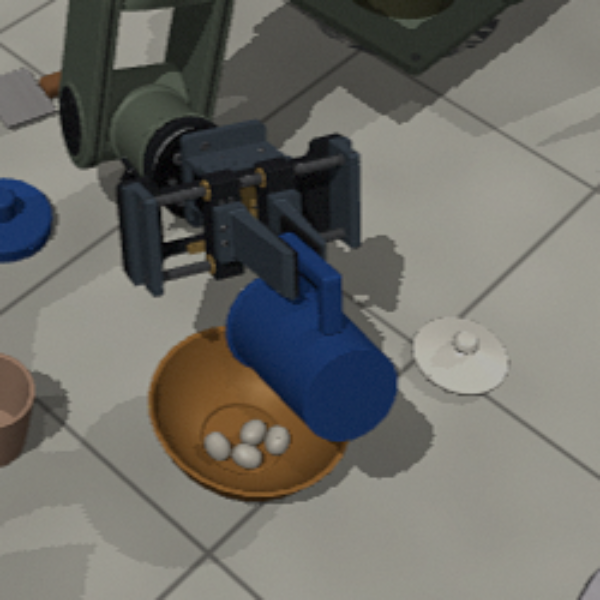

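All four pebbles are in the bowl, at about (218–280, 433–455) in the crop. Turning the jug back upright.

```bash
python3 - <<'E'
from kin import *
T=[]
for t in (106,97,88,78,68,58,48,38,28,18):
    T.append(pose(np.radians(64),np.radians(t),[.572,.278,.245+min(.03,(114-t)*.001)]))
rel(T)
E
```

```text
0 0 5 -7.2 3.6 -0.1
0 0 11 -15.3 7.5 -0.1
0 0 17 -23.4 11.5 -0.1
0 0 18 -32.4 15.9 -0.1
0 -1 15 -41.4 20.2 -0.1
-1 -2 12 -50.4 24.6 -0.1
-2 -4 9 -59.3 29.0 -0.1
-3 -6 7 -68.3 33.4 -0.1
-4 -9 5 -77.3 37.7 -0.1
-5 -11 4 -86.3 42.1 -0.1
```

{"fn": "move_arm", "kwargs": {"motion": "10 0 0 5 -7.2 3.6 0; 10 0 0 11 -15.3 7.5 0; 10 0 0 17 -23.4 11.5 0; 10 0 0 18 -32.4 15.9 0; 10 0 -1 15 -41.4 20.2 0; 10 -1 -2 12 -50.4 24.6 0; 10 -2 -4 9 -59.3 29 0; 10 -3 -6 7 -68.3 33.4 0; 10 -4 -9 10 -77.3 37.7 0; 10 -5 -11 12 -86.3 42.1 0"}}

```text
clock: 10.1
position: [0.5735, 0.2818, 0.2654]
ee_rot: [-2.772, 0.003, -0.454]
wrist_force: [-1.6, 1.1, -1.9]
grip_width: 0.149
```

```bash
python3 - <<'E'
from log import *
from kin import *
o=rec(); print(o["position"],o["ee_rot"],o["wrist_force"],o["joint_pos"],o["grip_width"])
o,ci,s=snap("scene","s7")
phi=.551; g=[.547,-.2535]
T=[]
for f in (.05,.15,.25,.35,.45,.55,.65,.75,.85,.95,1):
    a=np.radians(64)+(phi-np.radians(64))*f
    T.append(pose(a,np.radians(18)*max(0,1-f*2.5),[.572+(g[0]-.572)*f,.278+(g[1]-.278)*f,.27]))
rel(T)
E
```

```text
[0.57352853 0.28180902 0.26539973] [-2.77249932e+00  2.73975294e-03 -4.53762433e-01] [-1.57594585  1.10159575 -1.87629566] [0.29881991 0.2616331  1.57408375 0.30704303 1.06969569 0.63675749] 0.1488572588346521
-4 -29 -17 -4.8 2.7 -1.7
-7 -83 -17 -8.7 5.0 -5.0
-10 -138 -17 -12.4 7.5 -8.2
-13 -192 -17 -16.1 10.2 -11.4
-16 -246 -17 -17.7 11.9 -14.6
-19 -299 -17 -17.4 12.4 -17.8
-21 -352 -17 -17.0 12.9 -21.0
-24 -405 -17 -16.7 13.4 -24.2
-26 -458 -17 -16.3 13.9 -27.4
-29 -512 -17 -16.0 14.4 -30.6
-30 -538 -17 -15.8 14.7 -32.2
```

View pics/s7.png

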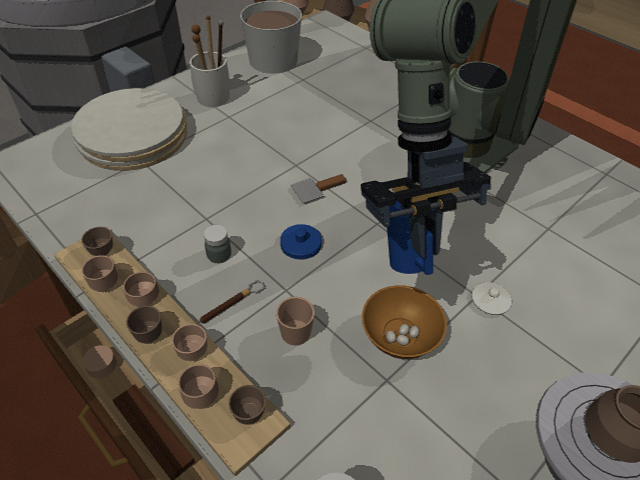

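{"fn": "move_arm", "kwargs": {"motion": "10 -4 -29 0 -4.8 2.7 -1.7; 10 -7 -83 0 -8.7 5 -5; 10 -10 -138 0 -12.4 7.5 -8.2; 10 -13 -192 0 -16.1 10.2 -11.4; 10 -16 -246 0 -17.7 11.9 -14.6; 10 -19 -299 0 -17.4 12.4 -17.8; 10 -21 -352 0 -17 12.9 -21; 10 -24 -405 0 -16.7 13.4 -24.2; 10 -26 -458 0 -16.3 13.9 -27.4; 10 -29 -512 -5 -16 14.4 -30.6"}}

```text
clock: 11.4
position: [0.5447, -0.2293, 0.2595]
ee_rot: [-3.133, 0.009, -0.994]
wrist_force: [1.0, -0.3, -1.2]
grip_width: 0.148
```

```bash
python3 - <<'E'
from log import *
from kin import *
o=rec(); print(o["position"],o["ee_rot"],o["wrist_force"],o["grip_width"])
p,R=pose(.551,0,[.547,-.2535,.270]); rel([(p+[0,0,d],R) for d in (0,-.1,-.195)])
o,ci,s=snap("scene","s8"); cv2.imwrite("pics/s8c.png",cv2.resize(s[0:250,150:400],None,fx=2.4,fy=2.4))
E
```

```text
[ 0.54474348 -0.22929788  0.25948395] [-3.13285036  0.00924505 -0.99409266] [ 0.97232883 -0.2755427  -1.1671926 ] 0.14766078518559025
2 -24 -8 -0.7 0.1 -1.5
2 -24 -108 -0.7 0.1 -1.5
2 -24 -203 -0.7 0.1 -1.5
```

View pics/s8c.png

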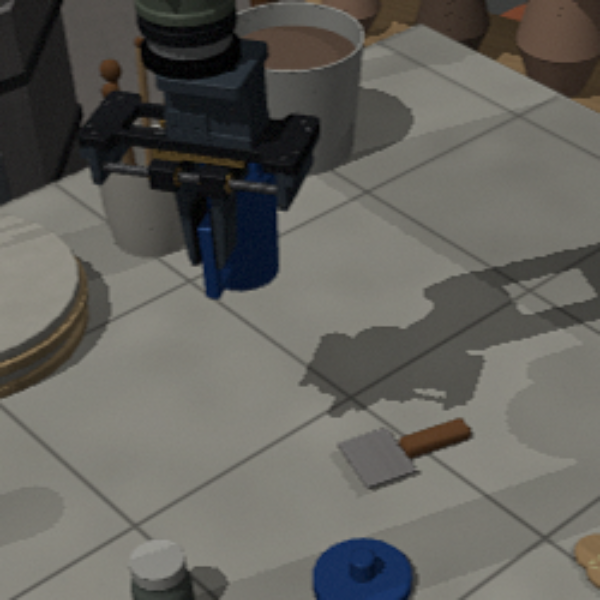

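{"fn": "move_arm", "kwargs": {"motion": "10 2 -24 -20 -0.7 0 -1.5; 10 2 -24 -60 -0.7 0 -1.5; 10 2 -24 -110 -0.7 0 -1.5; 10 2 -24 -150 -0.7 0 -1.5; 10 2 -24 -180 -0.7 0 -1.5; 10 2 -24 -195 -0.7 0 -1.5; 10 2 -24 -198 -0.7 0 -1.5; 10 2 -24 -198 -0.7 0 -1.5"}}

```text
clock: 12.45
position: [0.5483, -0.2526, 0.0629]
ee_rot: [-3.141, -0.005, -1.02]
wrist_force: [0.1, -0.0, -1.1]
grip_width: 0.15
```

```bash
python3 - <<'E'
from log import *
o=rec(); print(o["position"],o["ee_rot"],o["wrist_force"],o["grip_width"])
o,ci,s=snap("scene","s9"); cv2.imwrite("pics/s9c.png",cv2.resize(s[80:230,180:330],None,fx=4,fy=4))
snap("wrist","w9")
E
```

```text
[ 0.54833822 -0.252629    0.06288901] [-3.14111729 -0.00483793 -1.01963274] [ 0.11229373 -0.02783768 -1.11611127] 0.1496256180053468
```

View pics/s9c.png

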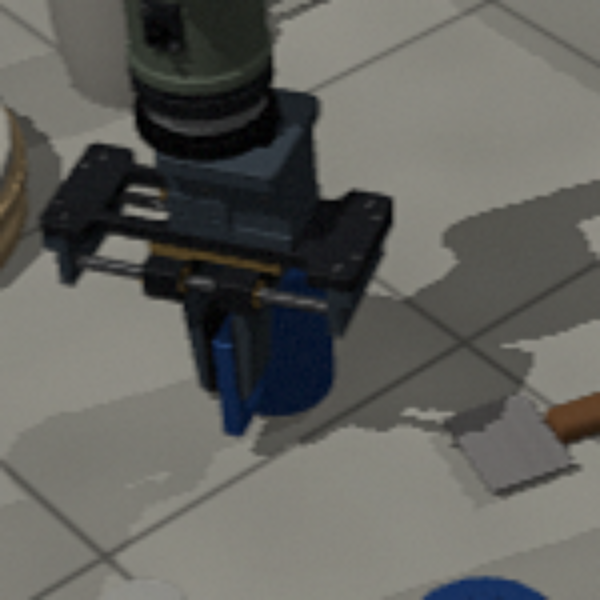

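Weight is still on the wrist (about 1.1 N, near the noise floor). Lowering gently in small steps.

{"fn": "move_arm", "kwargs": {"motion": "10 0 0 -2 0 0 0; 10 0 0 -4 0 0 0; 10 0 0 -5 0 0 0; 10 0 0 -5 0 0 0; 10 0 0 -5 0 0 0"}}

```text
clock: 13.18
position: [0.5479, -0.2525, 0.057]
ee_rot: [3.141, -0.004, -1.02]
wrist_force: [0.1, -0.5, -1.7]
grip_width: 0.152
```

{"fn": "move_arm", "kwargs": {"motion": "10 0 0 -1 0 0 0; 10 0 0 -2 0 0 0; 10 0 0 -2 0 0 0; 10 0 0 -2 0 0 0"}}

```text
clock: 13.68
position: [0.5481, -0.2526, 0.0558]
ee_rot: [3.141, -0.005, -1.02]
wrist_force: [-1.0, 1.0, 5.5]
grip_width: 0.151
```

{"fn": "move_arm", "kwargs": {"motion": "10 0 0 1 0 0 0; 30 0 0 1 0 0 0; 60 0 0 1 0 0 0; 100 0 0 1 0 0 0; 100 0 0 1 0 0 0; 100 0 0 1 0 0 0; 100 0 0 30 0 0 0; 100 0 0 80 0 0 0; 100 0 0 140 0 0 0; 100 0 0 190 0 0 0"}}

```text
clock: 14.92
position: [0.548, -0.2525, 0.2475]
ee_rot: [-3.141, -0.005, -1.02]
wrist_force: [0.9, 0.9, 0.1]
grip_width: 0.998
```

```bash
python3 - <<'E'
from log import *
o=rec(); print(o["position"],o["ee_rot"],o["wrist_force"],o["grip_width"],o["joint_pos"])
o,ci,s=snap("scene","s10"); cv2.imwrite("pics/s10c.png",cv2.resize(s[80:230,180:330],None,fx=4,fy=4))
snap("wrist","w10")
E
```

```text
[ 0.54800141 -0.25252587  0.2474982 ] [-3.1414474  -0.00532913 -1.0196311 ] [0.85639599 0.90327998 0.13574059] 0.9983963431380367 [-0.4493366   0.34456316  1.44266302 -0.00282348  1.34980314  0.57090672]
```

View pics/s10c.png

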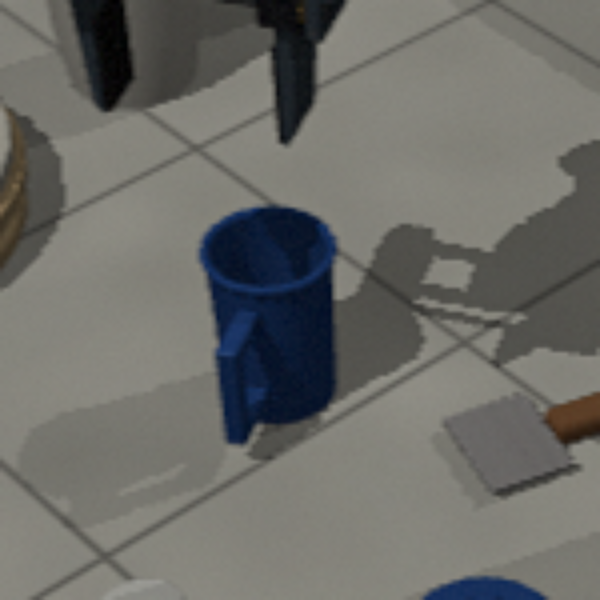

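View pics/w10.png

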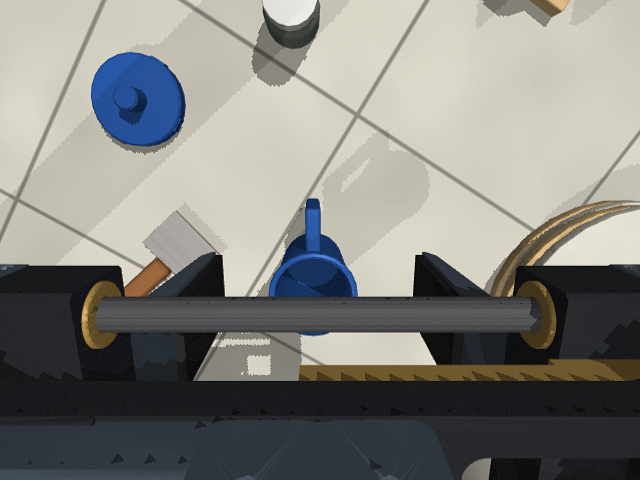

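View first.

{"fn": "move_arm", "kwargs": {"motion": "100 -47 -31 20 0 0 0; 100 -93 -62 36 0 0 0; 100 -93 -62 36 0 0 0; 100 -93 -62 36 0 0 0"}}

```text
clock: 15.52
position: [0.4548, -0.3142, 0.2802]
ee_rot: [3.141, -0.003, -1.02]
wrist_force: [0.1, -0.4, -0.1]
grip_width: 0.999
```

```bash
python3 - <<'E'
from log import *
o,ci,im=snap("wrist","w11"); print(o["position"],o["ee_rot"])
import fit as F
from fit import *
_oc=bot.camera_info; d10=np.load("pics/w10.npy",allow_pickle=True).item()["ci"]
F.bot=type("B",(),{"camera_info":staticmethod(lambda n: {"wrist":ci,"w10":d10}.get(n) or _oc(n))})
s=cv2.imread("pics/s10.png")
a=("wrist",im,(240,60,150,170)); b=("scene",s,(215,115,70,90))
print(fit(JUG,"blue",[a],[.494,-.285,.55])); print(fit(JUG,"blue",[b],[.494,-.285,.55])); print(fit(JUG,"blue",[a,b],[.494,-.285,.55]))
a=("w10",cv2.imread("pics/w10.png"),(75,35,130,130)); b=("scene",s,(265,210,70,60))
print(fit(LID,"blue",[a],[.55,-.038],False)); print(fit(LID,"blue",[b],[.55,-.038],False)); print(fit(LID,"blue",[a,b],[.55,-.038],False))
# knob top centre proj check
E
```

```text
[ 0.45478508 -0.31420223  0.28021221] [ 3.14090922e+00 -2.64433071e-03 -1.02026677e+00]
(array([ 0.49427583, -0.2855441 ,  0.55518189]), np.float64(0.048404241661745444))
(array([ 0.49565146, -0.28585255,  0.60596997]), np.float64(0.08215454381489784))
(array([ 0.49482876, -0.28606235,  0.57589383]), np.float64(0.14048593308494234))
(array([ 0.5510073 , -0.03951998]), np.float64(0.04523948031801434))
(array([ 0.55058043, -0.03794917]), np.float64(0.08972576684994986))
(array([ 0.55055875, -0.03797206]), np.float64(0.13859193861760333))
```

View pics/w11.png

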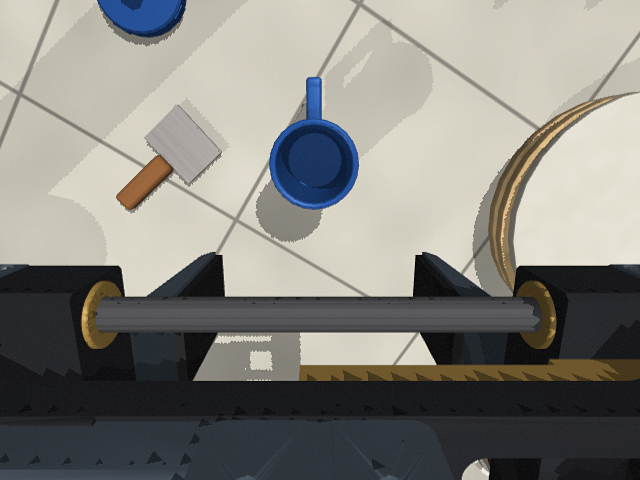

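{"fn": "move_arm", "kwargs": {"motion": "100 14 60 0 0 0 0; 100 28 120 0 0 0 0; 100 42 180 -20 0 0 0; 100 54 235 -50 0 0 0; 100 57 246 -80 0 0 0; 100 57 246 -80 0 0 0; 100 57 246 -80 0 0 0"}}

```text
clock: 16.45
position: [0.5126, -0.0686, 0.2016]
ee_rot: [3.141, -0.005, -1.019]
wrist_force: [-0.3, -0.5, 0.8]
grip_width: 0.998
```

```bash
python3 - <<'E'
from log import *
o,ci,im=snap("wrist","w12"); print(o["position"],o["ee_rot"])
import fit as F
from fit import *
F.bot=type("B",(),{"camera_info":staticmethod(lambda n: ci)})
for roi in ((200,30,240,230),):
    m=mask(im,roi,"blue"); print(m.sum()); cv2.imwrite("pics/m12.png",m*255)
    print(fit(LID,"blue",[("wrist",im,roi)],[.551,-.039],False))
E
```

```text
[ 0.51263506 -0.06860203  0.20158206] [ 3.14124523 -0.00467562 -1.01903859]
7587
(array([ 0.55064512, -0.03799339]), np.float64(0.031131682935464946))
```

View pics/w12.png

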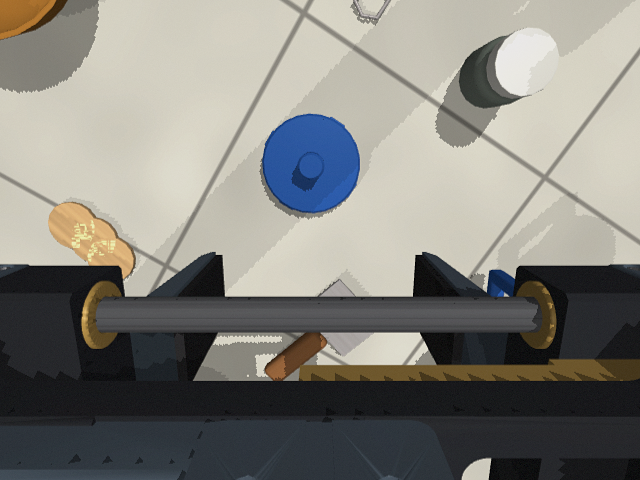

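{"fn": "move_arm", "kwargs": {"motion": "100 20 16 -10 0 0 0; 100 38 31 -30 0 0 0; 100 38 31 -80 0 0 0; 100 38 31 -130 0 0 0; 100 38 31 -165 0 0 0; 100 38 31 -178 0 0 0; 100 38 31 -180 0 0 0; 100 38 31 -180 0 0 0; 100 38 31 -180 0 0 0"}}

```text
clock: 17.62
position: [0.551, -0.0376, 0.0224]
ee_rot: [-3.14, -0.006, -1.02]
wrist_force: [-0.1, -0.0, 0.1]
grip_width: 1.001
```

```bash
python3 - <<'E'
from log import *
o=rec(); print(o["position"],o["ee_rot"],o["wrist_force"])
o,ci,s=snap("scene","s13"); cv2.imwrite("pics/s13c.png",cv2.resize(s[160:310,220:370],None,fx=4,fy=4))
E
```

```text
[ 0.5509601  -0.03756691  0.02238304] [-3.14005962 -0.00554105 -1.01977573] [-0.13268859 -0.01886958  0.14909255]
```

View pics/s13c.png

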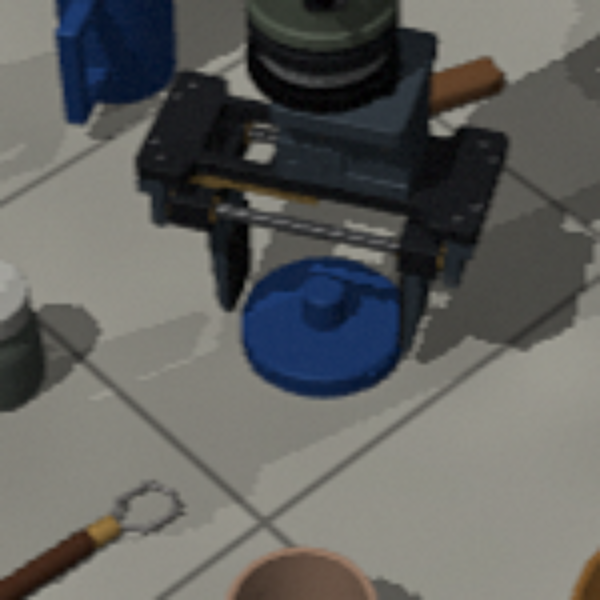

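{"fn": "move_arm", "kwargs": {"motion": "90 0 0 -1 0 0 0; 70 0 0 -2 0 0 0; 60 0 0 -3 0 0 0; 40 0 0 -3 0 0 0; 20 0 0 -3 0 0 0; 20 0 0 -3 0 0 0; 15 0 0 -3 0 0 0; 15 0 0 -3 0 0 0; 15 0 0 -3 0 0 0; 15 0 0 -3 0 0 0", "newtons": 35}}

```text
clock: 18.92
position: [0.5499, -0.0375, 0.018]
ee_rot: [3.141, -0.004, -1.02]
wrist_force: [-0.2, 0.2, -0.2]
grip_width: 0.255
```

{"fn": "move_arm", "kwargs": {"motion": "15 0 0 20 0 0 0; 15 0 0 60 0 0 0; 15 0 0 110 0 0 0; 15 0 0 160 0 0 0; 15 -5 -20 180 0 0 0; 15 -15 -70 180 0 0 0; 15 -28 -125 180 0 0 0; 15 -42 -180 180 0 0 0; 15 -50 -225 180 0 0 0; 15 -56 -247 175 0 0 0"}}

```text
clock: 20.18
position: [0.4933, -0.2868, 0.193]
ee_rot: [3.141, -0.005, -1.022]
wrist_force: [0.5, 0.3, -1.4]
grip_width: 0.248
```

{"fn": "move_arm", "kwargs": {"motion": "15 0 0 -20 0 0 0; 15 0 0 -45 0 0 0; 15 0 0 -45 0 0 0; 15 0 0 -45 0 0 0"}}

```text
clock: 20.68
position: [0.4943, -0.2846, 0.1487]
ee_rot: [3.141, -0.005, -1.02]
wrist_force: [1.0, -0.1, -0.3]
grip_width: 0.251
```

```bash
python3 - <<'E'
from log import *
o=rec(); print(o["position"],o["ee_rot"],o["wrist_force"],o["grip_width"])
o,ci,s=snap("scene","s14"); cv2.imwrite("pics/s14c.png",cv2.resize(s[80:230,180:330],None,fx=4,fy=4))
snap("wrist","w14")
from fit import *
# overlay expected lid/jug outlines
E
```

```text
[ 0.49431605 -0.28463567  0.14871388] [ 3.14126301 -0.00477711 -1.01951238] [ 1.03318835 -0.05869627 -0.26242585] 0.2514210125660924
```

View pics/s14c.png

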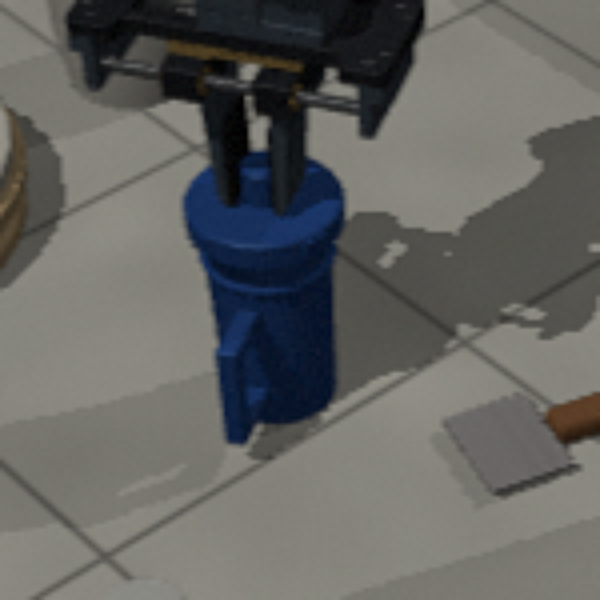

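View pics/w14.png

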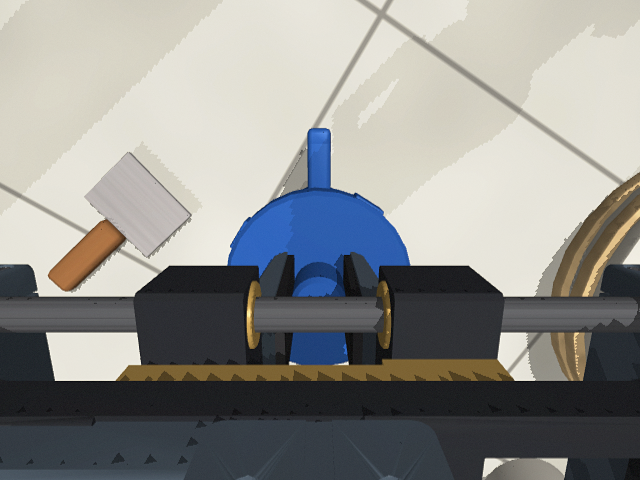

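{"fn": "move_arm", "kwargs": {"motion": "15 0 0 -6 0 0 0; 15 0 0 -12 0 0 0; 15 0 0 -17 0 0 0; 15 0 0 -20 0 0 0; 15 0 0 -22 0 0 0; 15 0 0 -22 0 0 0", "newtons": 50}}

```text
clock: 21.52
position: [0.4938, -0.2845, 0.1258]
ee_rot: [3.141, -0.004, -1.02]
wrist_force: [-0.6, -0.1, -2.1]
grip_width: 0.251
```

```bash
python3 - <<'E'
from log import *
o=rec(); print(o["position"],o["ee_rot"],o["wrist_force"],o["moment"],o["grip_width"])
o,ci,s=snap("scene","s15"); cv2.imwrite("pics/s15c.png",cv2.resize(s[100:200,200:300],None,fx=6,fy=6,interpolation=cv2.INTER_CUBIC))
E
```

```text
[ 0.49382945 -0.28446661  0.12583653] [ 3.14062903 -0.00361502 -1.0196325 ] [-0.57369255 -0.09135125 -2.05018164] [ 0.01563116 -0.0404296   0.00676886] 0.25060958009152307
```

View pics/s15c.png

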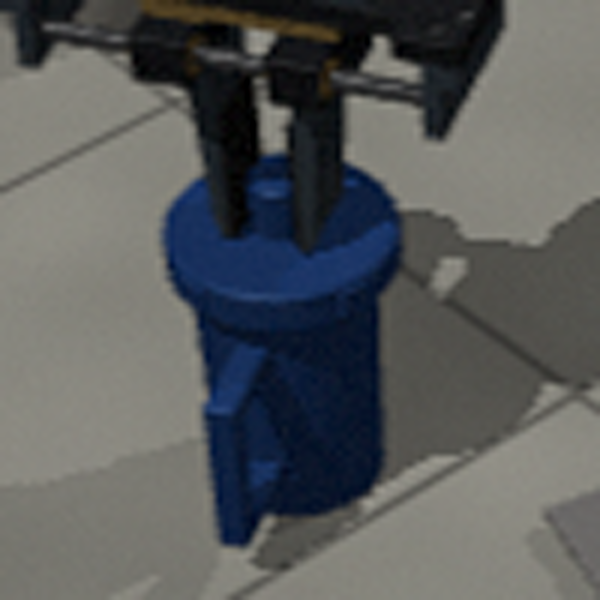

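{"fn": "move_arm", "kwargs": {"motion": "15 0 0 -1 0 0 0; 15 0 0 -2 0 0 0; 15 0 0 -3 0 0 0; 15 0 0 -4 0 0 0; 15 0 0 -4 0 0 0"}}

```text
clock: 22.2
position: [0.4945, -0.285, 0.123]
ee_rot: [3.142, -0.006, -1.02]
wrist_force: [0.1, -0.3, 5.3]
grip_width: 0.25
```

{"fn": "move_arm", "kwargs": {"motion": "15 0 0 -1 0 0 0; 15 0 0 -2 0 0 0; 15 0 0 -2 0 0 0"}}

```text
clock: 22.58
position: [0.494, -0.2848, 0.1202]
ee_rot: [3.141, -0.005, -1.02]
wrist_force: [0.5, -1.0, 1.0]
grip_width: 0.252
```

{"fn": "move_arm", "kwargs": {"motion": "15 0 0 -1 0 0 0; 15 0 0 -2 0 0 0; 15 0 0 -2 0 0 0"}}

```text
clock: 22.95
position: [0.4935, -0.284, 0.1173]
ee_rot: [3.14, -0.002, -1.02]
wrist_force: [0.6, -1.0, -1.6]
grip_width: 0.249
```

{"fn": "move_arm", "kwargs": {"motion": "15 0 0 -1 0 0 0; 15 0 0 -2 0 0 0; 15 0 0 -2 0 0 0"}}

```text
clock: 23.32
position: [0.4942, -0.2847, 0.1162]
ee_rot: [3.141, -0.005, -1.02]
wrist_force: [0.9, -0.0, -0.9]
grip_width: 0.252
```

{"fn": "move_arm", "kwargs": {"motion": "15 0 0 -1 0 0 0; 15 0 0 -1 0 0 0; 15 0 0 -1 0 0 0"}}

```text
clock: 23.7
position: [0.4944, -0.285, 0.1155]
ee_rot: [3.141, -0.006, -1.02]
wrist_force: [0.8, -2.3, 2.5]
grip_width: 0.253
```

{"fn": "move_arm", "kwargs": {"motion": "15 0 0 -1 0 0 0; 15 0 0 -2 0 0 0; 15 0 0 -2 0 0 0"}}

```text
clock: 24.08
position: [0.4951, -0.2857, 0.115]
ee_rot: [-3.141, -0.008, -1.019]
wrist_force: [0.8, -2.7, 9.3]
grip_width: 0.25
```

```bash
python3 - <<'E'
from log import *
o=rec(); print(o["position"],o["ee_rot"],o["wrist_force"],o["moment"],o["grip_width"])
o,ci,s=snap("scene","s16"); cv2.imwrite("pics/s16c.png",cv2.resize(s[100:200,200:300],None,fx=6,fy=6,interpolation=cv2.INTER_CUBIC))
o=bot.get_obs(); print(o["wrist_force"],o["moment"])
E
```

```text
[ 0.49510468 -0.28568679  0.11499764] [-3.14098412 -0.008248   -1.01945061] [ 0.7989823  -2.68178358  9.31957918] [-0.57227704 -0.18372352 -0.03620165] 0.24951530549743317
[ 0.43323725 -2.29177459 10.11559596] [-0.5952522  -0.16616366 -0.0164733 ]
```

View pics/s16c.png

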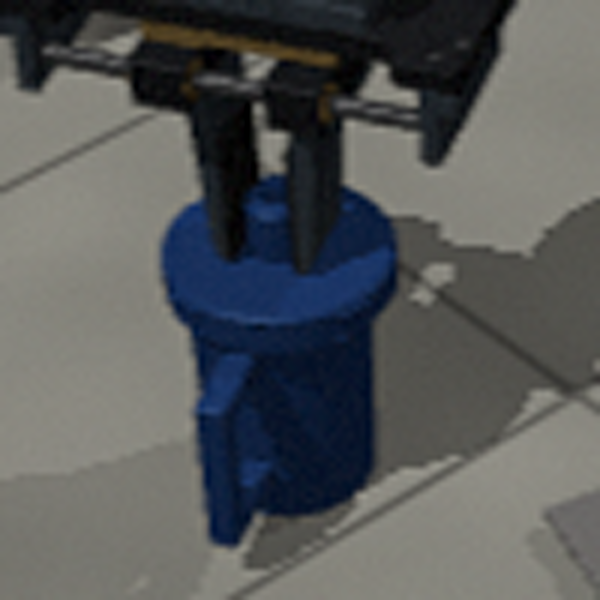

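```bash
cat > tilt.py <<'E'
from fit import *
from scipy.spatial.transform import Rotation as Ro
def sil2(parts,x,y,a,tx,ty,ci,roi):
    R=(Ro.from_rotvec([tx,ty,0])*Ro.from_rotvec([0,0,a])).as_matrix(); z=.0
    # pivot: lowest foot point on bench
    z=-min((circ(.034,0)@R.T)[:,2])
    u0,v0,w,h=roi; m=np.zeros((h*S,w*S),np.uint8)
    for P in parts:
        X=P@R.T+[x,y,z]; p=(ci["K"]@((ci["R"]@X.T)+ci["t"][:,None])); p=(p[:2]/p[2]).T
        q=((p-[u0,v0]+.5)*S-.5); q=cv2.convexHull(q.astype(np.float32))
        cv2.fillConvexPoly(m,np.round(q*16).astype(np.int32),255,shift=4)
    return cv2.resize(m,(w,h),interpolation=cv2.INTER_AREA)/255.
def run(img,roi,withlid,lz=.097):
    ci=bot.camera_info("scene"); m=mask(cv2.imread(img),roi,"blue")
    parts=JUG+([LID[0]+[0,0,lz]] if withlid else [])
    best=None
    for t0 in ([0,0],[.03,0],[0,.03],[-.03,0],[0,-.03]):
        f=lambda p: np.abs(sil2(parts,p[0],p[1],p[2],p[3],p[4],ci,roi)-m).sum()/m.sum()
        p0=np.array([.495,-.286,.6]+t0)
        r=minimize(f,p0,method="Nelder-Mead",options=dict(initial_simplex=np.vstack([p0]+[p0+np.eye(5)[i]*[.006,.006,.1,.03,.03][i] for i in range(5)]),maxiter=600))
        if best is None or r.fun<best.fun: best=r
    f0=minimize(lambda p:np.abs(sil2(parts,p[0],p[1],p[2],0,0,ci,roi)-m).sum()/m.sum(),[.495,-.286,.6],method="Nelder-Mead",options=dict(initial_simplex=[[.495,-.286,.6],[.501,-.286,.6],[.495,-.280,.6],[.495,-.286,.7]]))
    print(img,np.round(best.x,4),round(best.fun,4),"| upright",np.round(f0.x,4),round(f0.fun,4))
E
python3 - <<'E'
from tilt import *
run("pics/s10.png",(215,115,70,90),False)
run("pics/s10.png",(215,140,70,65),False)
run("pics/s15.png",(215,141,70,64),True,.109)
run("pics/s16.png",(215,141,70,64),True)
E
```

```text
pics/s10.png [ 0.4983 -0.2854  0.612  -0.0007 -0.0296] 0.0771 | upright [ 0.4954 -0.2862  0.6068] 0.0827
pics/s10.png [ 0.4983 -0.2844  0.6051  0.0427 -0.0676] 0.0429 | upright [ 0.4928 -0.2887  0.5959] 0.056
pics/s15.png [ 0.4965 -0.2866  0.6026  0.0105 -0.0413] 0.0432 | upright [ 0.4924 -0.2882  0.5857] 0.0529
pics/s16.png [ 0.5009 -0.2872  0.6058  0.01   -0.0655] 0.0442 | upright [ 0.4938 -0.2902  0.568 ] 0.0613
```

{"fn": "move_arm", "kwargs": {"motion": "15 0 -1 -1 0 0 0; 15 1 -2 -2 0 0 0; 15 1 -2 -3 0 0 0; 15 1 -2 -3 0 0 0; 15 1 -2 -3 0 0 0"}}

```text
clock: 24.75
position: [0.4954, -0.2864, 0.1147]
ee_rot: [-3.14, -0.006, -1.02]
wrist_force: [-4.7, 3.2, 27.3]
grip_width: 0.253
```

```bash
python3 - <<'E'
from log import *
from tilt import run
o=rec(); print(o["position"],o["ee_rot"],o["wrist_force"],o["moment"],o["grip_width"])
o,ci,s=snap("scene","s17"); cv2.imwrite("pics/s17c.png",cv2.resize(s[100:200,200:300],None,fx=6,fy=6,interpolation=cv2.INTER_CUBIC))
run("pics/s17.png",(215,141,70,64),True)
snap("wrist","w17")
E
```

```text
[ 0.49535088 -0.28638221  0.11473467] [-3.14040682 -0.00630018 -1.01987352] [-4.70032992  3.1627984  27.26925555] [0.58962148 0.90159156 0.01160982] 0.25267480887652194
pics/s17.png [ 0.4995 -0.2887  0.5889 -0.0008 -0.0547] 0.0401 | upright [ 0.494  -0.2905  0.5681] 0.0586
```

View pics/s17c.png

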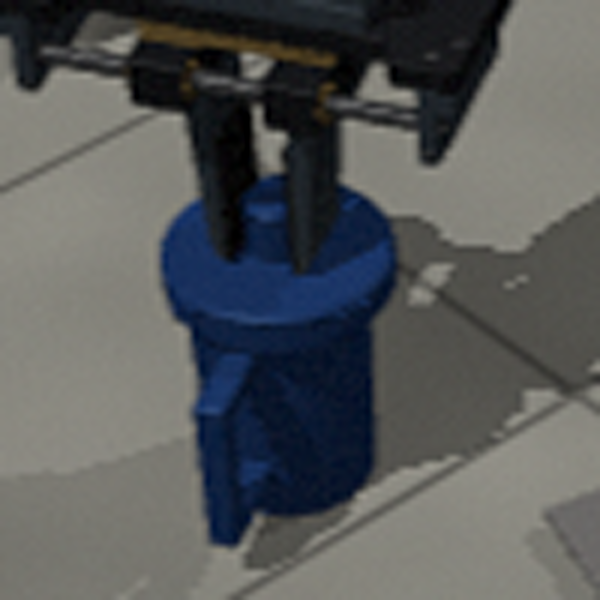

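View pics/w17.png

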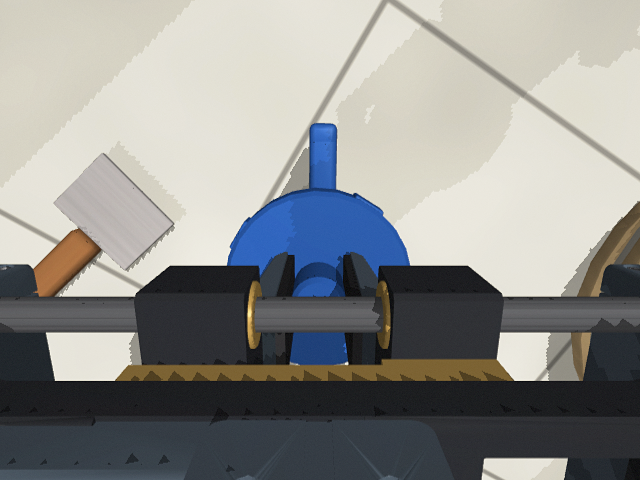

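{"fn": "move_arm", "kwargs": {"motion": "15 -0.5 0.5 0.5 0 0 0; 15 -1 1 1 0 0 0; 15 -1 1 1 0 0 0; 15 -1 1 1 0 0 0"}}

```text
clock: 25.35
position: [0.4953, -0.2863, 0.1148]
ee_rot: [-3.14, -0.009, -1.02]
wrist_force: [-1.2, -0.3, 20.1]
grip_width: 0.25
```

```bash
python3 - <<'E'
from log import *
from tilt import run
o=rec(); print(o["clock"],o["position"],o["ee_rot"],o["wrist_force"],o["moment"],o["grip_width"],o["qd"])
o,ci,s=snap("scene","s18"); cv2.imwrite("pics/s18c.png",cv2.resize(s[100:200,200:300],None,fx=6,fy=6,interpolation=cv2.INTER_CUBIC))
run("pics/s18.png",(215,141,70,64),True)
run("pics/s18.png",(215,141,70,64),True,.1005)
print(bot.get_obs()["wrist_force"])
E
```

```text
25.35 [ 0.49529753 -0.28631749  0.11480355] [-3.13982925 -0.0086591  -1.01968452] [-1.15315599 -0.30792514 20.10247756] [-0.01865844  0.33775483  0.03600546] 0.2500043940217012 [ 0.00038837 -0.00231178 -0.00022113 -0.00129427 -0.0016979  -0.00043761]
pics/s18.png [ 0.5003 -0.2877  0.5888  0.0051 -0.0592] 0.0426 | upright [ 0.4941 -0.2898  0.5678] 0.0613
pics/s18.png [ 0.4998 -0.2888  0.5896 -0.0101 -0.0505] 0.0463 | upright [ 0.4946 -0.29    0.5723] 0.0639
[-1.2131399  -1.18505325 19.55038652]
```

View pics/s18.png

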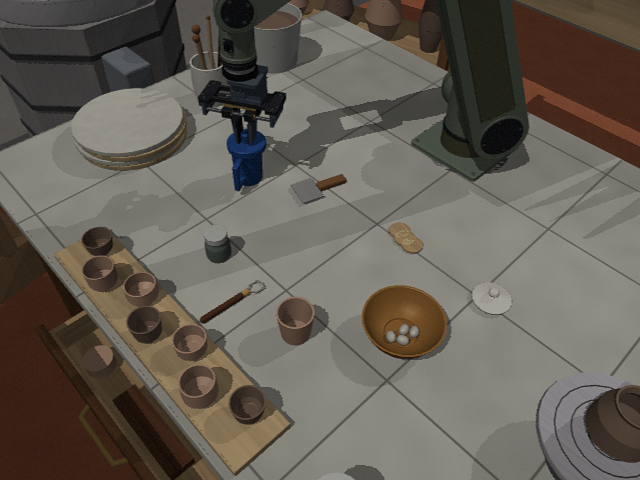

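View pics/s18c.png

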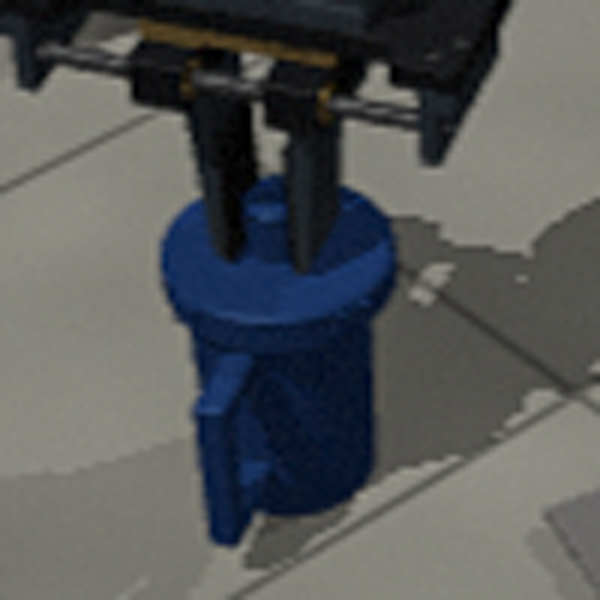

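{"fn": "move_arm", "kwargs": {"motion": "15 -0.2 0 0 0.1 0.1 0; 15 -0.2 0.2 0 0.2 0.1 0; 15 -0.2 0.2 0 0.3 0.2 0; 15 -0.2 0.2 0 0.3 0.2 0; 15 -0.2 0.2 0 0.3 0.2 0"}}

```text
clock: 26.02
position: [0.4953, -0.2863, 0.1148]
ee_rot: [-3.14, -0.003, -1.02]
wrist_force: [-1.1, -0.4, 20.0]
grip_width: 0.253
```

```bash
python3 - <<'E'
from log import *
o=bot.get_obs(); print(o["clock"],o["position"],o["ee_rot"],o["wrist_force"],o["moment"],o["grip_width"])
o,ci,s=snap("scene","s19"); cv2.imwrite("pics/s19c.png",cv2.resize(s[270:370,345:465],None,fx=5,fy=5,interpolation=cv2.INTER_CUBIC))
from tilt import run
run("pics/s19.png",(215,141,70,64),True)
a=cv2.imread("pics/s0.png") if False else cv2.imread("pics/scene0.png"); d=cv2.absdiff(cv2.GaussianBlur(a,(3,3),0),cv2.GaussianBlur(s,(3,3),0)).max(2); cv2.imwrite("pics/d19.png",cv2.convertScaleAbs(d,alpha=3))
E
```

```text
26.025 [ 0.49531422 -0.28630329  0.11483873] [-3.13987377e+00 -3.00852036e-03 -1.01964266e+00] [-1.10089866 -0.38070744 20.01123794] [-0.13938577  0.22168991  0.04945826] 0.2534917570328276
pics/s19.png [ 0.4998 -0.2884  0.5886  0.0039 -0.059 ] 0.0417 | upright [ 0.4942 -0.2907  0.5712] 0.0606
```

View pics/d19.png

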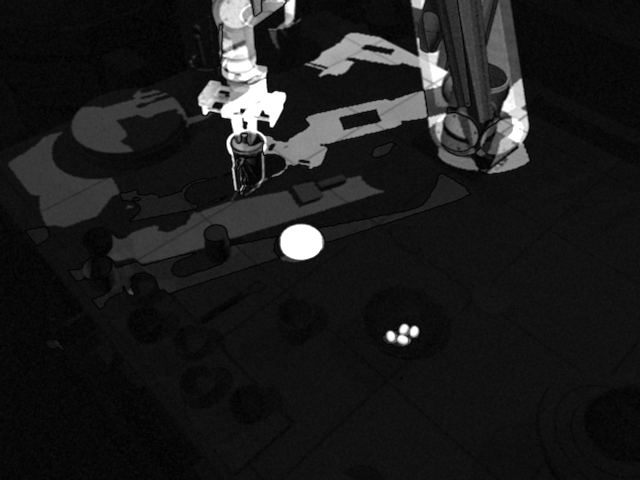

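View pics/s19c.png

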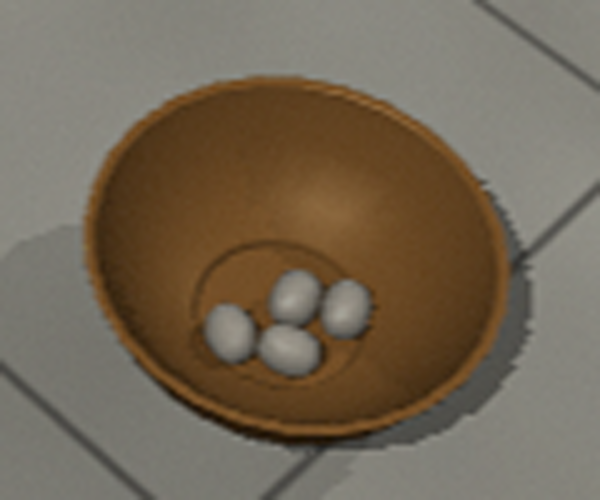

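The bowl holds all four pebbles, at (230,333), (297,297), (347,308) and (290,350) in the crop. The difference image shows no bystander moved. The push on the lid is steady at 20 N, so I'm handing in.

```bash
python3 - <<'E'
from bench import bot
print(bot.close_job()); o=bot.get_obs(); print(o["clock"],o["wrist_force"])
E
```

```text
the job is handed in; nothing more can be done
None
the job is handed in; nothing more can be done
```

I tipped all four pebbles into the bowl, stood the empty jug upright and let go of it. I then pressed its own lid home and handed the job in at about 26 s with the hand still pushing down.

**Click:** The force rose to at least 5.3 N, fell to about 1 N, then hit a hard stop. The nominal resistance is 7 to 12 N. I only read the force at the end of each move, so the true peak may have been missed. I did not directly see the click at all four tongues.

**Seating:** The hand stopped at 114.8 mm, against about 115 mm expected for a fully seated lid.

**Final push:** It was steady at 20 N down with about 1 N sideways. It briefly reached 27 N before I eased it off.

**Scene:** The camera showed all four pebbles in the bowl, and comparing it with the first picture showed no bystander moved.

**What disagreed:** The jug slid about 2 mm while seating to line up with the lid. The single-camera tilt estimate read about 3° at the end, but it also read 2 to 4° on the free-standing jug, so I could not confirm small tilts that way. I corrected the tool's own tilt to about 0.2°.

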